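# Set the running clearance of a specimen guide

## Task

Slide the flat steel specimen that sticks out of the bench guide fully home, lengthwise against the guide's end stop. Then turn the wing screw clockwise until it seats, back it off a quarter turn so that the specimen has running clearance, and finish with the gripper still holding the screw there, ready for its lock nut to be tightened. Leave the spanner, the caliper and the spare specimen lying where they are.

Things in the scene. Friction and masses are not known exactly. Their poses are not given: they have to be found in the camera images.
- guide: bench guide for flat test specimens, bolted down: dark base plate 164 x 92 x 12 mm, on it an aluminium channel block 50 mm wide, over it a bridge 36 x 84 mm (top 76 mm high) that carries the wing screw. Origin: on the bench under the screw's axis; z up; x along the channel from its open end (the block ends at x = -65 mm, the base plate at -76) to the end stop; y across
- stop_face (a point): middle of the end stop's face, which the specimen must reach: a dark block across the far end of the channel, at x = +60 mm in the guide's frame, 36 mm above the bench. Axes as the guide's. The channel is 22.5 mm wide, its floor 34 mm above the bench; a steel pressure pad on the screw hangs less than 1 mm over the specimen
- specimen_end (a point): middle of the free end face, 36 mm above the bench, of the loose flat steel specimen (150 x 20 x 4 mm, 0.06 kg) that sticks out of the channel's open end; can be pushed there with shut fingers. Pushed home it lies at x = -90 mm in the guide's frame, 25 mm outside the channel block; at the start 15 to 40 mm farther out
- wing_grip (a point): where to grip the wing screw: on its vertical axis, 107 mm above the bench. Dark steel head 46 mm across its two wings, flat faces 10 mm apart, 94 to 119 mm above the bench, 18 mm clear of the bridge; under it a hex lock nut 20 mm across, 8 mm high. Axes turn with the screw: x along the wings, y across their faces, z up. It does not rise or sink as it turns
- wing_screw (a joint): angle of the wing screw (rad), growing as it is turned clockwise seen from above: firm stop at 3.0 (the seat, where the pad presses on the specimen); 0 is fully open, with the wings along the guide's x; starts between 0.6 and 2.1. About 0.05 N m of friction, no spring: it stays where it is left
- pad: steel pressure pad under the bridge, 66 mm long, 20 mm wide where it fits the channel, with a 46 mm wide flange: the screw drives it 2 mm down for a full turn. Origin: middle of its underside, which stands 0.1 to 0.6 mm over the specimen at the start and presses on it when the screw is seated; a quarter turn back it is clear of it again by about 0.3 mm
- specimen: the flat steel specimen in the guide (see specimen_end): origin under its middle, y along it towards the free end
- amplifier: tall light-grey instrument cabinet, fixed, 0.17 m deep (x), 0.22 m wide (y), 0.41 m high and a handle on top, at the left of the bench: a bystander to steer the arm clear of, between where some arms start and the guide. Origin on the bench near its middle; it never moves
- spanner: open-ended spanner 155 x 27 x 8 mm lying beside the guide, on the robot's side; origin under its middle, y along it
- caliper: digital caliper 236 x 66 x 14 mm lying flat to the right of the guide, beyond its end stop; origin under its middle, y along its beam
- spare_specimen: another flat specimen, of copper, 150 x 20 x 4 mm, lying on the bench to the left of the guide; origin under its middle, y along it

How it is judged (in metres and radians):
On the way, in this order (a step that is already met when the one before it is completed fails the run):
1. the specimen is home against the end stop (x of specimen_end in the frame of guide between -0.094 and -0.086 m and y of specimen_end in the frame of guide between -0.006 and 0.006 m and z of specimen_end in the frame of guide between 0.031 and 0.041 m), for 0.2 s.
2. the wing screw is turned in to its seat and its pad presses on the specimen (value of joint wing_screw above 2.92 rad and contact force between pad and specimen above 2 N), for 0.1 s.
At the end, for the whole second after the job is handed in: The specimen lies in the channel within 4 mm of the end stop; the wing screw, once seated, stands a quarter turn back from its seat, within 0.25 rad (14 degrees), at rest; its pad no longer presses on the specimen (under 0.5 N); and the fingers still hold the wings (all of step 1 and contact force between the fingers and wing_screw above 1 N and distance between the grasp point and wing_grip below 0.03 m and value of joint wing_screw between 1.1792 and 1.6792 rad and velocity of joint wing_screw between -0.05 and 0.05 rad/s and contact force between pad and specimen below 0.5 N); the arm keeps its last pose, push and grip.
It fails at once if the spanner is shifted by more than 15 mm (distance of spanner from where it was at the start of the episode above 0.015 m).
It fails at once if the caliper is shifted by more than 15 mm (distance of caliper from where it was at the start of the episode above 0.015 m).
It fails at once if the spare specimen is shifted by more than 15 mm (distance of spare_specimen from where it was at the start of the episode above 0.015 m).
It also fails if it takes over 54 s, if anything falls off the work surface, if the arm or the gripper's body presses on something with over 40 N, if the wrist force passes 120 N, or if a joint passes its speed limit or range.

## Robot

A 6-joint arm with a two-finger parallel gripper is mounted at the origin on a cart in front of the work surface, level with it; the furniture and walls round the work are solid. World frame = base frame: x ahead of the robot, y to its left, z up, the work surface at z = 0. Lengths are in mm, angles in rad, forces in N, time in s.
With the tool pointing down it reaches from about 300 to 875 mm from the base axis. Payload 6.4 kg.
Tool frame: the origin (TCP) lies between the finger pads; the fingertips stand 14 mm ahead of it and the grasp point (between the pads) lies 5 mm behind it; z points along the fingers, y is the direction in which the jaws open and shut (so a half turn about z gives the same grasp; the last joint's range is limited). The gripper opens to 88 mm and grips with 3 to 60 N. Pads are 18 mm wide; open, the fingers measure 123 mm over their backs; the gripper's body (75 mm by 187 mm) begins 45 mm behind the grasp point.
Start: joints at [-1.38, 0.181, 1.607, -0, 1.354, -0.206], TCP at [222.237, -530.332, 252.714] pointing down, gripper open.
Joint ranges: [-2.99, 2.99], [-0.89, 2.07], [0.3, 2.58], [-1.14, 4.28], [0, 2.63], [-3.12, 3.12]. Speed limits (rad/s): [2.57, 2.57, 3.01, 3.14, 3.14, 3.14].

## Interface

Orientations are given as a unit quaternion [w, x, y, z].
In Python, from rig import env, optics, order gives the robot as it stands. The module is installed in compiled form; this text tells all that it offers.
- The arm moves only by the tool carry_out, never from a script. Its arguments are lists of equal length, an entry for each row: "hand": the opening, from -1 (shut) to 1 (fully open); "linear": the shift along the tool's x, y, z in cm, a list of three; "turn": the turn about the tool's z in rad. A call has exactly 5 rows; each row shifts and turns the commanded pose from where the row before left it, along the tool's axes as they then stand; what a row does not reach is not made up. A row lasts 1/10 s, in which the tool goes at most 50 mm and 8.59 degrees, less where a joint would pass 70% of its speed; a pose out of reach is approached as far as the arm can. A call is refused whole if a number of a shift passes 5 or a number of a turn 0.15, either way. A call with a gripper value outside its range is refused whole. The fingers move at their own pace and stop on an object; the grip force is fixed at half the most. Time passes only in rows, so rows that do not move let the fingers close, or fill a call up. It gives the time, the measured TCP pose, the force and the opening at its end, in the units of the state.
- env.read_state(): the state, without advancing time (a new reading comes with each control period).
- optics.grab_frame(name): name is "side" or "top"; returns (picture, depth): 420x560x3 uint8, blue, green, red; 420x560 float32, mm along the optical axis (not along the pixel's ray), 0 where there is no reading.
- optics.camera_info(name): a dict with "K" (3x3 intrinsics, pixels), "dist_coeffs" ([k1, k2, p1, p2, k3] as OpenCV has them; the pictures are not rectified), "rvec" (rotation vector, rad) and "tvec" (3), from world to camera coordinates, as OpenCV has them. Camera axes: x right, y down, z forward; pixel columns grow to the right and rows downward; lengths in mm; the calibration is good to about 2 mm. A picture is of the moment at which its call begins. camera_info takes no time and is no camera call.
- order.finish_job(): hands the job in, once; it reports no verdict.
The state is a dict: "time_s": time; "qpos": joint angles; "qvel": joint speeds; "effort": joint torques, N m; "tcp_pos": TCP position; "orientation": TCP orientation; "force": force on the tool from outside, world axes, zero at the start; "ft_torque": the same for the moment, N m; "grip_width": finger opening in mm.
Only numpy, scipy, OpenCV 4.12 (cv2) and the standard library are available. Lean on these libraries where they do the work, as an engineer would, in place of code of your own. Each camera call takes 0.05 s, during which the arm holds its last target.

## Working session

There is one attempt and no reset: what is moved stays moved. The work goes in short steps, Python scripts to look and compute and a tool call to move; the robot and the scene stay as the last step left them, time stands still between calls to the robot, and variables do not carry over. Pictures are saved under pics/ and viewed, and the job is handed in when it is done.

Besides the shell and the picture viewer there is one more tool, called after ">>>" as a command line: name --pt "numbers of a row" for each row, then --argument value for the rest. carry_out: Moves the arm, as the interface text tells. Its arguments: {"type":"object","properties":{"hand":{"type":"array"},"linear":{"type":"array"},"turn":{"type":"array"}},"required":["hand","linear","turn"]}

```bash
mkdir -p pics
cat > h.py <<'E'
from rig import env, optics, order
import numpy as np, cv2
def grab(n,tag):
    p,d=optics.grab_frame(n); p=np.array(p); cv2.imwrite(f'pics/{tag}.png',p); np.save(f'pics/{tag}.npy',d); return p,d
def cam(n):
    c=optics.camera_info(n); R,_=cv2.Rodrigues(np.array(c['rvec'],float)); return np.array(c['K'],float),np.array(c['dist_coeffs'],float),R,np.array(c['tvec'],float).ravel()
def rays(n,px):
    K,D,R,t=cam(n); u=cv2.undistortPoints(np.array(px,float).reshape(-1,1,2),K,D).reshape(-1,2)
    return -R.T@t, np.c_[u,np.ones(len(u))]@R
def onplane(n,px,z):
    C,r=rays(n,px); return C+r*((z-C[2])/r[:,2])[:,None]
def ondepth(n,px,d):
    C,r=rays(n,px); px=np.array(px,int).reshape(-1,2); return C+r*d[px[:,1],px[:,0]][:,None]
def proj(n,P):
    K,D,R,t=cam(n); return cv2.projectPoints(np.array(P,float).reshape(-1,1,3),cv2.Rodrigues(R)[0],t,K,D)[0].reshape(-1,2)
E
python3 - <<'E'
from h import *
for n in('top','side'):
    grab(n,n+'0'); K,D,R,t=cam(n); print(n,-R.T@t,R[2],K[0,0])
s=env.read_state(); print(s)
E
```

```text
top [ 346.28931266 -174.50332104 1481.39681606] [ 0.11974731  0.01813302 -0.99263879] 434.5386881113847
side [-179.25054076  807.30461928  946.60844386] [ 0.47147941 -0.66249854 -0.58206774] 470.2044536906081
{'time_s': 0.1, 'qpos': array([-1.38030703e+00,  1.81486807e-01,  1.60784580e+00, -2.07551368e-05,
        1.35383548e+00, -2.06277238e-01]), 'qvel': array([ 1.66223306e-03, -1.71938133e-03, -2.51570197e-03,  8.34267902e-04,
       -4.29624405e-05,  8.10894907e-04]), 'effort': array([ 5.35955587e-04, -4.34814763e+01, -3.42694151e+01,  7.04817614e-02,
        3.40601185e-02, -4.90520051e-05]), 'tcp_pos': array([ 222.13819295, -529.87459877,  251.91901545]), 'orientation': array([-7.87772712e-04,  9.80385745e-01,  1.97086705e-01, -3.91404939e-06]), 'force': array([ 0.01695639,  0.72888552, -0.03760249]), 'ft_torque': array([-0.01758924,  0.03094204,  0.00788733]), 'grip_width': 87.80651934928308}
```

View pics/top0.png

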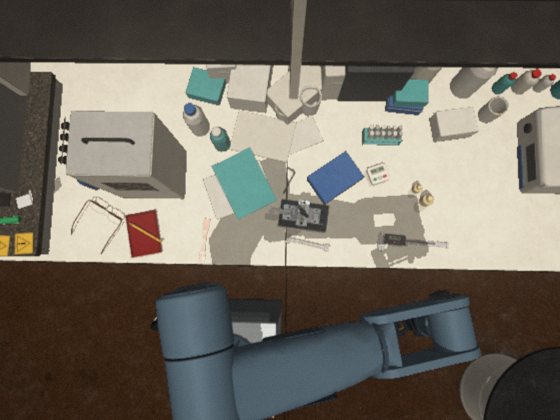

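View pics/side0.png

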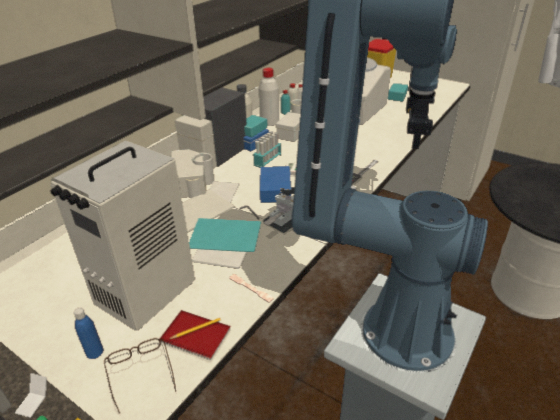

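The top view shows the guide near (303,214), the spanner at (308,242), the caliper at (412,241) and the spare specimen at (205,240). In the side view the arm partly hides the guide, which is near (283,210). I'll zoom in on both.

Run:
```python
from h import *
p=cv2.imread('pics/top0.png'); cv2.imwrite('pics/top0z.png',cv2.resize(p[185:260,255:355],None,fx=8,fy=8,interpolation=cv2.INTER_CUBIC))
p=cv2.imread('pics/side0.png'); cv2.imwrite('pics/side0z.png',cv2.resize(p[170:250,230:310],None,fx=7,fy=7,interpolation=cv2.INTER_CUBIC))
d=np.load('pics/top0.npy')
for px in [(303,214),(285,214),(322,216),(274,210)]: print(px,ondepth('top',[px],d).round(1))
```

```text
(303, 214) [[ 505.4 -241.4   99.2]]
(285, 214) [[ 512.  -184.4   31.9]]
(322, 216) [[ 506.2 -307.2   45. ]]
(274, 210) [[ 524.4 -147.2   35.5]]
```

View pics/top0z.png

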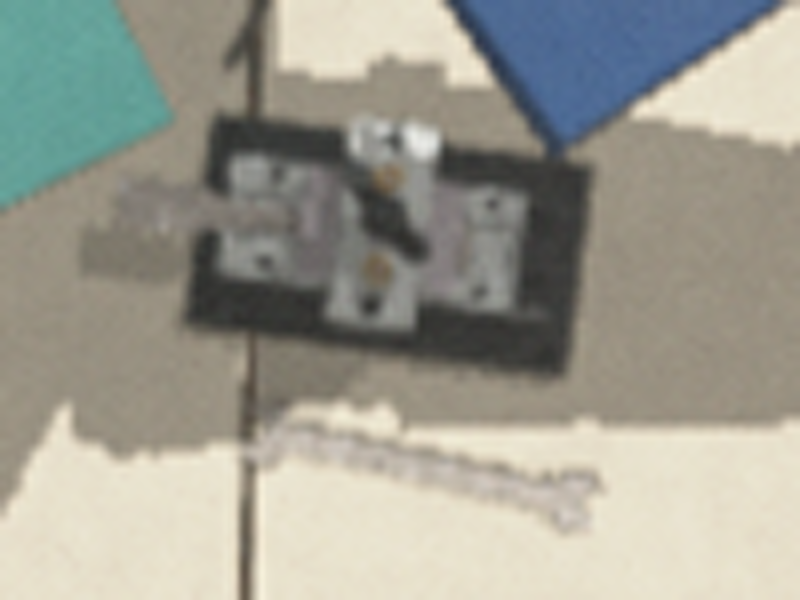

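View pics/side0z.png

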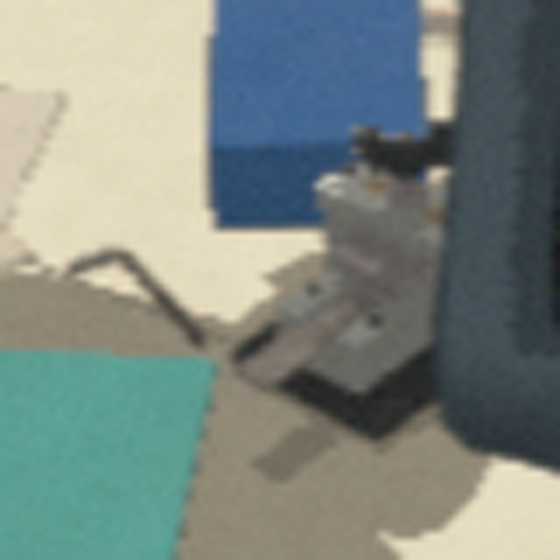

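Run:
```python
from h import *
def z2p(l): l=np.array(l,float); return (l+.5)/8-.5+np.array([255,185])
c=onplane('top',z2p([(215,115),(592,160),(568,375),(185,325)]),12)
print(c.round(1)); e=lambda a,b:np.linalg.norm(a-b)
print('sides',e(c[0],c[1]),e(c[1],c[2]),e(c[2],c[3]),e(c[3],c[0]))
# subpixel dark mask
p=cv2.imread('pics/top0.png'); d=np.load('pics/top0.npy')
roi=p[185:260,255:355].max(2); m=np.zeros(p.shape[:2],np.uint8); m[185:260,255:355]=(roi<75)*255
m[:,:]=np.where((d>1300),m,0)
n,l,st,ct=cv2.connectedComponentsWithStats(m); i=1+np.argmax(st[1:,4]); 
cn=max(cv2.findContours((l==i).astype(np.uint8),cv2.RETR_EXTERNAL,cv2.CHAIN_APPROX_NONE)[0],key=len)
q=onplane('top',cn.reshape(-1,2),12)[:,:2].astype(np.float32)
r=cv2.minAreaRect(q); print(r)
ctr=c[:,:2].mean(0); ax=((c[1]+c[2]-c[0]-c[3])[:2]); ax/=np.linalg.norm(ax); print('ctr',ctr,'x axis',ax,np.degrees(np.arctan2(ax[1],ax[0])),'screw axis',ctr-6*ax)
w=onplane('top',z2p([(355,188),(428,258)]),119); print('wing',w.round(1),w.mean(0),e(w[0],w[1]))
b=onplane('top',z2p([(352,120),(438,130),(415,330),(328,318)]),76);print('bridge',b.round(1),b.mean(0))
s=onplane('top',z2p([(118,183),(118,232)]),38);print('spec',s.round(1))
ys,xs=np.mgrid[200:220,266:290]; P=ondepth('top',np.c_[xs.ravel(),ys.ravel()],d)
g=(P[:,2]>25)&(P[:,2]<48); rel=P[g][:,:2]-(ctr-6*ax); ay=np.array([-ax[1],ax[0]]); X=rel@ax; Y=rel@ay
for a,bb,z in sorted(zip(X.round(1),Y.round(1),P[g][:,2].round(1)))[:25]: print(a,bb,z)
```

```text
[[ 565.8 -171.4   12. ]
 [ 549.5 -332.2   12. ]
 [ 457.6 -322.7   12. ]
 [ 475.6 -160.4   12. ]]
sides 161.6595481727649 92.39078255092356 163.26358115498988 90.90558772792335
((505.37890625, -245.96170043945312), (88.78779602050781, 163.39794921875), 1.0892856121063232)
ctr [ 512.1230352  -246.65857552] x axis [-0.10567414 -0.99440081] -96.06600788530335 screw axis [ 512.75708003 -240.69217064]
wing [[ 521.8 -227.4  119. ]
 [ 494.5 -256.5  119. ]] [ 508.14156464 -241.97542007  119.        ] 39.862273819897595
bridge [[ 555.3 -227.5   76. ]
 [ 551.8 -262.6   76. ]
 [ 469.8 -254.2   76. ]
 [ 474.  -218.9   76. ]] [ 512.69133551 -240.78999378   76.        ]
spec [[ 532.4 -131.4   38. ]
 [ 511.7 -131.8   38. ]]
-108.8 10.1 35.4
-108.2 6.3 38.5
-108.0 3.6 33.8
-107.5 -0.1 36.4
-106.8 -4.0 41.2
-106.6 -6.9 37.1
-105.4 10.4 36.3
-105.1 7.4 32.8
-104.6 3.8 35.5
-104.1 0.2 37.6
-103.6 -3.4 39.3
-103.5 -5.7 30.6
-102.9 -9.4 33.4
-101.6 7.4 36.8
-101.2 4.0 36.6
-100.7 0.5 38.5
-100.3 -2.8 37.5
-100.1 -5.6 32.8
-99.6 -9.1 34.3
-98.3 7.7 37.9
-98.0 4.9 32.8
-97.4 0.9 38.3
-97.0 -2.3 37.0
-96.4 -6.2 41.5
-96.2 -8.9 36.5
```

Run:
```python
from h import *
d=np.load('pics/top0.npy')
for px in [(297,20),(295,60),(293,90),(110,140),(175,150),(184,190),(240,180),(335,175),(205,240),(220,138),(190,115),(290,180)]: print(px,ondepth('top',[px],d).round(0))
```

```text
(297, 20) [[ 809. -196.  701.]]
(295, 60) [[ 810. -197.  534.]]
(293, 90) [[ 808. -197.  365.]]
(110, 140) [[643. 257. 435.]]
(175, 150) [[688. 160. 175.]]
(184, 190) [[586. 158.  37.]]
(240, 180) [[629. -27.  10.]]
(335, 175) [[ 643. -348.   55.]]
(205, 240) [[421.  87.  -1.]]
(220, 138) [[744.  30. 121.]]
(190, 115) [[802. 119. 173.]]
(290, 180) [[ 633. -200.    7.]]
```

>>> carry_out --hand '[-1,-1,-1,-1,-1]' --pt "1.5 -0.9 0" --pt "3 -1.8 0" --pt "3 -1.8 0" --pt "3 -1.8 0" --pt "3 -1.8 0" --turn '[0,0,0,0,0]'

```text
time_s: 0.6
tcp_pos: [316.4, -401.1, 252.5]
orientation: [-0.0, 0.98, 0.197, 0.0]
force: [0.7, -0.1, -0.2]
grip_width: 50.1
```

>>> carry_out --hand '[-1,-1,-1,-1,-1]' --pt "3.1 -1.9 0" --pt "3.1 -1.9 0" --pt "3.1 -1.9 0" --pt "3.1 -1.9 0" --pt "3.1 -1.9 0" --turn '[0,0,0,0,0]'

```text
time_s: 1.1
tcp_pos: [422.3, -253.3, 252.6]
orientation: [-0.0, 0.98, 0.197, 0.0]
force: [0.5, -0.3, -0.3]
grip_width: 10.1
```

>>> carry_out --hand '[-1,-1,-1,-1,-1]' --pt "3.1 -1.9 0" --pt "3.1 -1.9 0" --pt "3.1 -1.9 0" --pt "3.1 -1.9 0" --pt "3.1 -1.9 0" --turn '[0,0,0,0,0]'

```text
time_s: 1.6
tcp_pos: [528.1, -105.7, 252.6]
orientation: [-0.0, 0.98, 0.197, -0.0]
force: [0.2, -0.5, -0.2]
grip_width: 0.4
```

>>> carry_out --hand '[-1,-1,-1,-1,-1]' --pt "0 0 0" --pt "0 0 0" --pt "0 0 0" --pt "0 0 0" --pt "0 0 0" --turn '[-0.14,-0.14,-0.14,-0.14,-0.14]'

```text
time_s: 2.1
tcp_pos: [527.4, -107.0, 252.4]
orientation: [-0.0, 0.852, 0.524, -0.0]
force: [-0.4, -0.7, 0.4]
grip_width: 0.4
```

>>> carry_out --hand '[-1,-1,-1,-1,-1]' --pt "0 0 0" --pt "0 0 0" --pt "0 0 0" --pt "0 0 0" --pt "0 0 0" --turn '[-0.14,-0.14,-0.09,0,0]'

```text
time_s: 2.6
tcp_pos: [527.6, -107.6, 252.6]
orientation: [-0.0, 0.744, 0.669, -0.0]
force: [0.7, 1.0, 0.0]
grip_width: 0.7
```

Run:
```python
from h import *
s=env.read_state(); print(s['time_s'],s['tcp_pos'],s['orientation'],s['qpos'],s['grip_width'])
q=s['orientation']; h=2*np.arctan2(q[2],q[1]); print('xheading',np.degrees(h))
for n in('top','side'): grab(n,n+'1')
s=np.hstack([cv2.resize(cv2.imread('pics/top1.png')[165:255,240:350],None,fx=4,fy=4,interpolation=2)[:,:400],cv2.resize(cv2.imread('pics/side1.png')[150:240,220:320],None,fx=4,fy=4,interpolation=2)])
cv2.imwrite('pics/m1.png',s)
```

```text
2.6 [ 527.63470888 -107.63392541  252.59204567] [-1.93419808e-04  7.43601264e-01  6.68623304e-01 -1.57919732e-05] [-4.21843282e-01  9.96815693e-02  1.69865640e+00  1.31018760e-04
  1.34362122e+00 -3.15788227e-01] 0.6704765845229596
xheading 83.92180085539644
```

View pics/m1.png

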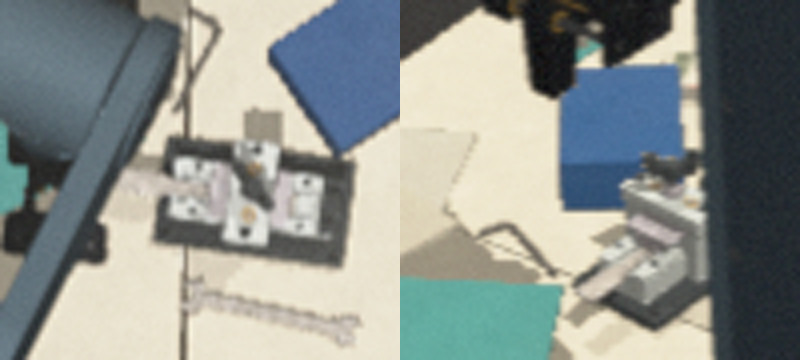

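Run:
```python
from h import *
p=cv2.imread('pics/top1.png'); cv2.imwrite('pics/top1z.png',cv2.resize(p[190:240,265:335],None,fx=11,fy=11,interpolation=cv2.INTER_CUBIC))
```

```text
(no output)
```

View pics/top1z.png

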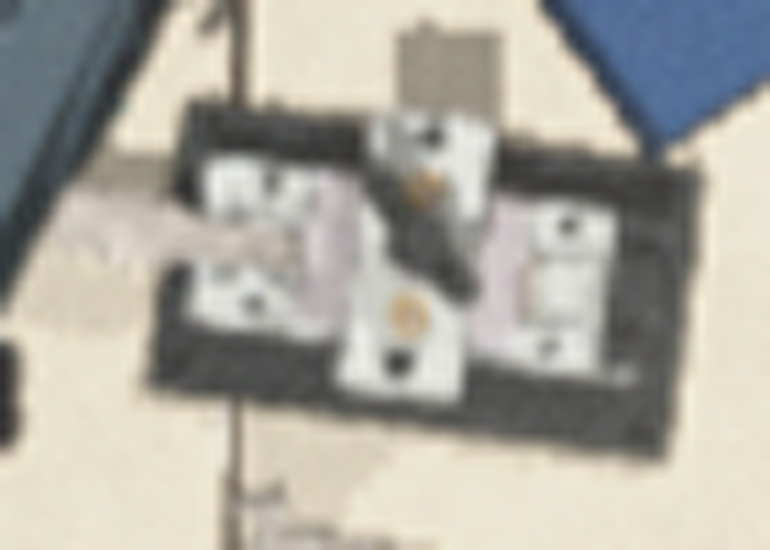

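Run:
```python
from h import *
def z2p(l): l=np.array(l,float); return (l+.5)/11-.5+np.array([265,190])
for nm,l,z in (('base',[(185,100),(697,170),(665,457),(150,385)],12),('bridge',[(372,112),(497,128),(463,402),(338,385)],76)):
    c=onplane('top',z2p(l),z)[:,:2]; a=(c[1]+c[2]-c[0]-c[3]); a/=np.linalg.norm(a); print(nm,c.mean(0),np.degrees(np.arctan2(a[1],a[0])), 'screw',c.mean(0)-(6*a if nm=='base' else 0))
w=onplane('top',z2p([(368,180),(475,295)]),119); print('wing',w.round(1),w.mean(0),np.linalg.norm(w[0]-w[1]),np.degrees(np.arctan2(*(w[0]-w[1])[1::-1])))
d=np.load('pics/top1.npy'); ys,xs=np.mgrid[200:225,290:318]; P=ondepth('top',np.c_[xs.ravel(),ys.ravel()],d); g=(P[:,2]>98)&(P[:,2]<130); Q=P[g]; print(len(Q),Q.mean(0)); 
r=cv2.minAreaRect(Q[:,:2].astype(np.float32)); v=np.linalg.svd(Q[:,:2]-Q[:,:2].mean(0))[2][0]; print(r,np.degrees(np.arctan2(v[1],v[0])))
# dark mask at z 119
m=(p:=cv2.imread('pics/top1.png')).max(2)[200:225,290:318]; print(m[4:22,5:24])
```

```text
base [ 512.83403239 -245.96916139] -96.82231833958937 screw [ 513.54677687 -240.01164553]
bridge [ 511.83712187 -240.90297606] -96.47351688048059 screw [ 511.83712187 -240.90297606]
wing [[ 528.6 -224.4  119. ]
 [ 495.9 -255.5  119. ]] [ 512.24402953 -239.91047049  119.        ] 45.078058968380425 43.62092661722687
55 [ 511.00590716 -240.95716057  110.74134927]
((511.56085205078125, -240.47705078125), (47.194862365722656, 13.361870765686035), 44.9355583190918) -140.8343777250794
[[ 68  61  64  96 137 144 150 161 187 207 224 229 228 217 163  71  65  70
   69]
 [119  99  87  87 102 112 139 149 169 210 208 226 229 216 145  70  61  64
   69]
 [180 152 131  88  78  83 108 139 148 171 171 207 228 213 124  70  70  66
   63]
 [197 178 159 100  77  81  92 124 133 133 148 183 229 212 135 118 106  88
   77]
 [197 179 175 154  93  75  77  96 114 121 146 180 227 212 161 180 170 156
  148]
 [189 180 188 205 135  73  75  79  94 110 134 167 201 187 158 204 204 206
  204]
 [182 174 183 218 191 106  75  82  87  89 114 149 156 149 162 202 205 203
  202]
 [183 176 180 217 203 118  82  90  87  89 104 141 150 156 179 204 204 202
  195]
 [183 178 178 208 186 109  77  87  86  88  90 127 145 162 205 208 208 202
  183]
 [185 175 170 205 190 128  83  81  88  83  81 100 139 174 208 208 208 203
  177]
 [185 178 181 204 200 178 137 104  89  77  65  83 117 173 208 209 204 187
  192]
 [183 186 193 202 206 199 186 163 143 103  75  81  96 147 206 208 197 182
  203]
 [187 190 203 204 206 203 197 201 202 169 106  83  92 140 205 208 200 180
  198]
 [182 180 206 204 206 198 194 195 215 215 175 130 131 172 206 210 201 178
  195]
 [180 182 207 205 202 195 186 184 199 218 219 192 183 203 206 208 200 173
  181]
 [178 183 222 216 204 198 191 195 193 210 226 215 198 208 209 209 208 183
  186]
 [150 180 231 226 205 200 197 196 200 216 224 213 189 208 213 215 221 220
  217]
 [117 172 228 225 199 171 165 180 208 226 226 213 173 188 202 208 220 223
  209]]
```

The picture shows the guide with the wings running from about zoomed (368,180) to (475,295). That puts the screw axis at (512,-240.5), the wing heading at about 43.5° and the screw at about 0.70 rad. The specimen end is near X = -110 in the guide's frame. I'm lowering the shut fingers behind it.

>>> carry_out --hand '[-1,-1,-1,-1,-1]' --pt "0 0 4" --pt "0 0 4.5" --pt "0 0 4.5" --pt "0 0 4" --pt "0 0 3" --turn '[0,0,0,0,0]'

```text
time_s: 3.2
tcp_pos: [526.6, -107.7, 50.1]
orientation: [-0.001, 0.743, 0.669, -0.0]
force: [-0.6, 1.1, 0.3]
grip_width: 0.8
```

>>> carry_out --hand '[-1,-1,-1,-1,-1]' --pt "0 0 1" --pt "0 0 0" --pt "-0.5 0 0" --pt "-0.5 0 0" --pt "-0.3 0 0" --turn '[0,0,0,0,0]'

```text
time_s: 3.7
tcp_pos: [527.8, -122.5, 44.5]
orientation: [0.002, 0.743, 0.669, 0.001]
force: [0.6, 0.9, 0.6]
grip_width: 0.3
```

Run:
```python
from h import *
for n in('top','side'): grab(n,n+'2')
s=np.hstack([cv2.resize(cv2.imread('pics/top2.png')[185:245,255:305],None,fx=8,fy=8,interpolation=2),cv2.resize(cv2.imread('pics/side2.png')[180:240,240:290],None,fx=8,fy=8,interpolation=2)])
cv2.imwrite('pics/m2.png',s); print(env.read_state()['tcp_pos'],env.read_state()['force'])
```

```text
[ 527.36303953 -122.29555511   43.95370292] [-0.03703604 -0.20295436 -0.11128163]
```

View pics/m2.png

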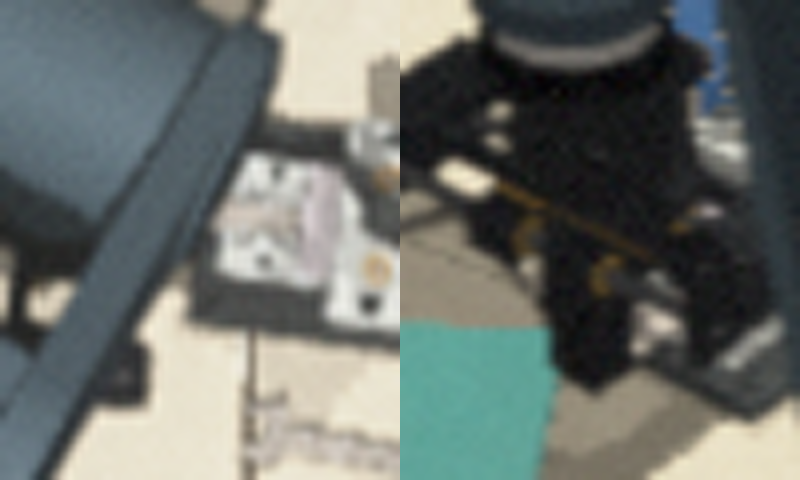

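>>> carry_out --hand '[-1,-1,-1,-1,-1]' --pt "0 -0.2 0.3" --pt "-0.2 0 0" --pt "-0.2 0 0" --pt "-0.2 0 0" --pt "-0.2 0 0" --turn '[0,0,0,0,0]'

```text
time_s: 4.3
tcp_pos: [523.8, -129.3, 39.7]
orientation: [-0.0, 0.743, 0.669, -0.0]
force: [0.1, 0.3, -1.7]
grip_width: 0.1
```

>>> carry_out --hand '[-1,-1,-1,-1,-1]' --pt "-0.2 0 0" --pt "-0.2 0 0" --pt "-0.2 0 0" --pt "-0.1 0 0" --pt "0 0 0" --turn '[0,0,0,0,0]'

```text
time_s: 4.8
tcp_pos: [523.1, -136.3, 39.8]
orientation: [0.0, 0.743, 0.669, 0.0]
force: [0.5, 0.0, -0.9]
grip_width: 0.2
```

>>> carry_out --hand '[-1,-1,-1,-1,-1]' --pt "-0.1 0 0" --pt "-0.1 0 0" --pt "-0.1 0 0" --pt "-0.1 0 0" --pt "0 0 0" --turn '[0,0,0,0,0]'

```text
time_s: 5.3
tcp_pos: [522.6, -140.2, 39.7]
orientation: [0.0, 0.743, 0.669, -0.0]
force: [-0.9, 0.6, 0.5]
grip_width: 0.6
```

>>> carry_out --hand '[-1,-1,-1,-1,-1]' --pt "-0.1 0 0" --pt "0 0 0" --pt "-0.1 0 0" --pt "0 0 0" --pt "0 0 0" --turn '[0,0,0,0,0]'

```text
time_s: 5.8
tcp_pos: [522.4, -141.0, 39.7]
orientation: [-0.001, 0.743, 0.669, 0.0]
force: [2.1, 5.4, 1.8]
grip_width: 0.8
```

>>> carry_out --hand '[-1,-1,-1,-1,-1]' --pt "-0.1 0 0" --pt "0 0 0" --pt "-0.1 0 0" --pt "0 0 0" --pt "0 0 0" --turn '[0,0,0,0,0]'

```text
time_s: 6.3
tcp_pos: [522.3, -141.4, 39.6]
orientation: [-0.001, 0.743, 0.669, 0.001]
force: [2.3, 11.4, 3.2]
grip_width: -0.0
```

>>> carry_out --hand '[-1,-1,-1,-1,-1]' --pt "0.5 0 0" --pt "1 0 0" --pt "2 0 0" --pt "2 0 0" --pt "1 0 -2" --turn '[0,0,0,0,0]'

```text
time_s: 6.8
tcp_pos: [526.7, -77.3, 57.5]
orientation: [-0.002, 0.743, 0.67, -0.001]
force: [-0.4, -0.9, 0.1]
grip_width: 0.5
```

>>> carry_out --hand '[-0.6,-0.3,0,0,0]' --pt "1 0 -3" --pt "2 0 -4" --pt "2 0 -4" --pt "2 0 -4" --pt "2 0 -3" --turn '[0,0,0,0,0]'

```text
time_s: 7.3
tcp_pos: [538.8, 10.9, 242.7]
orientation: [0.001, 0.743, 0.669, 0.001]
force: [0.7, 0.5, 0.3]
grip_width: 38.3
```

Run:
```python
from h import *
for n in('top','side'): grab(n,n+'3')
s=np.hstack([cv2.resize(cv2.imread('pics/top3.png')[180:240,260:310],None,fx=8,fy=8,interpolation=2),cv2.resize(cv2.imread('pics/side3.png')[180:240,250:300],None,fx=8,fy=8,interpolation=2)])
cv2.imwrite('pics/m3.png',s); s=env.read_state();print(s['time_s'],s['tcp_pos'],s['force'],s['qpos'],s['grip_width'])
```

```text
7.4 [540.94360546  11.74981686 245.08944528] [-0.39969533  0.19040947  0.68454913] [-1.97883412e-01  1.05966772e-01  1.70742722e+00  2.32756688e-04
  1.31866989e+00 -9.62517751e-02] 43.91152987982778
```

View pics/m3.png

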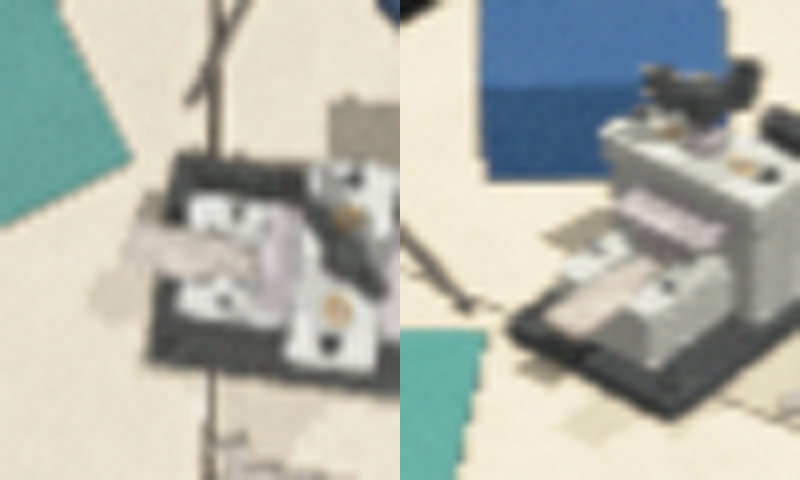

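Run:
```python
from h import *
O=np.array([512.2,-240.5]); h=np.radians(-96.3); ax=np.array([np.cos(h),np.sin(h)]); ay=np.array([-ax[1],ax[0]])
f=lambda l,o:(np.array(l,float)+.5)/8-.5+np.array(o)
g=lambda P:np.c_[(P[:,:2]-O)@ax,(P[:,:2]-O)@ay].round(1)
print('top end',g(onplane('top',f([(132,235),(127,262)],[260,180]),38)))
print('side end top corners',g(onplane('side',f([(150,310),(195,330)],[250,180]),38)))
print('side wings top z119',onplane('side',f([(243,66),(358,66)],[250,180]),119).round(1))
# expected projections of home end corners
for X in(-90,-94):
  P=[np.r_[O+X*ax+y*ay,38] for y in(-10,10)]
  print(X,'top',((proj('top',P)-[260,180]+.5)*8).round(0).tolist(),'side',((proj('side',P)-[250,180]+.5)*8).round(0).tolist())
```

```text
top end [[-87.6   6. ]
 [-88.2  -5.6]]
side end top corners [[-85.   13.4]
 [-83.7  -9.3]]
side wings top z119 [[ 532.4 -223.2  119. ]
 [ 493.7 -247.7  119. ]]
-90 top [[122.0, 272.0], [128.0, 225.0]] side [[186.0, 339.0], [149.0, 320.0]]
-94 top [[112.0, 271.0], [119.0, 224.0]] side [[180.0, 344.0], [142.0, 324.0]]
```

>>> carry_out --hand '[0,0,0,0,0]' --pt "-3 0 0" --pt "-4.4 0 0" --pt "-4.5 0 0" --pt "-4.5 0 0" --pt "-4.5 0 0" --turn '[0,0,0,0,0]'

```text
time_s: 7.9
tcp_pos: [515.5, -199.5, 238.4]
orientation: [-0.001, 0.743, 0.669, -0.0]
force: [0.5, -1.1, -0.7]
grip_width: 44.3
```

>>> carry_out --hand '[0,0,0,0,0]' --pt "-4.5 -0.2 0" --pt "0 0 0" --pt "0 0 0" --pt "0 0 0" --pt "0 0 0" --turn '[0,0.14,0.14,0.14,0.14]'

```text
time_s: 8.4
tcp_pos: [509.0, -242.6, 238.1]
orientation: [-0.001, 0.9, 0.435, -0.001]
force: [1.6, 0.3, -0.7]
grip_width: 44.0
```

>>> carry_out --hand '[0,0,0,0,0]' --pt "0 0 0" --pt "0 0 2" --pt "0 0 2" --pt "0 0 2" --pt "0 0 1" --turn '[0.145,0,0,0,0]'

```text
time_s: 8.9
tcp_pos: [508.2, -241.6, 166.6]
orientation: [-0.002, 0.928, 0.372, -0.001]
force: [0.4, -0.5, -0.4]
grip_width: 44.1
```

Run:
```python
from h import *
for n in('top','side'): grab(n,n+'4')
s=np.hstack([cv2.resize(cv2.imread('pics/top4.png')[180:240,270:320],None,fx=8,fy=8,interpolation=2),cv2.resize(cv2.imread('pics/side4.png')[150:210,260:310],None,fx=8,fy=8,interpolation=2)])
cv2.imwrite('pics/m4.png',s); s=env.read_state();print(s['time_s'],s['tcp_pos'],s['force'],s['qpos'],s['grip_width']); q=s['orientation']; print('yhead',np.degrees(2*np.arctan2(q[2],q[1]))-90)
```

```text
9.0 [ 508.50301875 -241.6207587   167.28021499] [ 0.77257856 -0.52073932 -0.56614627] [-6.54197299e-01  2.48371988e-01  1.70952963e+00 -3.60251081e-04
  1.18815028e+00  1.55251484e-01] 44.020514782492135
yhead -46.37024946620806
```

View pics/m4.png

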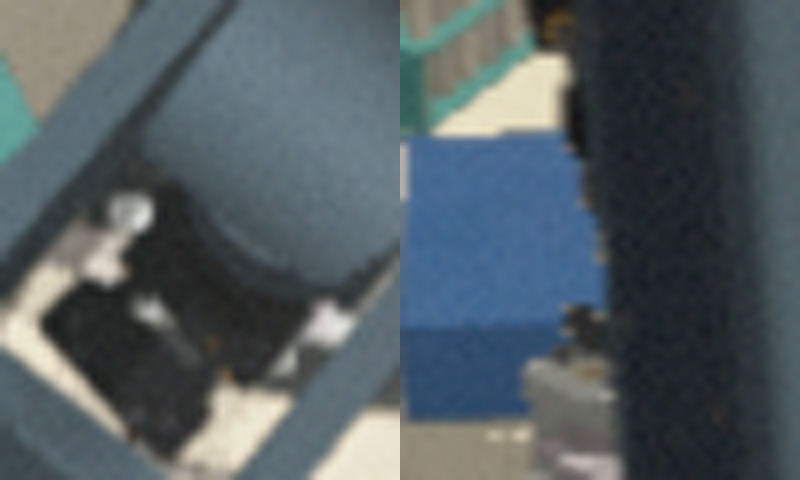

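>>> carry_out --hand '[0,0,0,0,0]' --pt "0.35 0.18 0.8" --pt "0 0 1.5" --pt "0 0 1.5" --pt "0 0 1.5" --pt "0 0 1" --turn '[0,0,0,0,0]'

```text
time_s: 9.5
tcp_pos: [512.9, -240.6, 104.6]
orientation: [-0.001, 0.928, 0.372, -0.001]
force: [0.3, -0.0, -0.3]
grip_width: 44.1
```

>>> carry_out --hand '[0,-0.4,-1,-1,-1]' --pt "0 0 0" --pt "0 0 0" --pt "0 0 0" --pt "0 0 0" --pt "0 0 0" --turn '[0,0,0,0,0]'

```text
time_s: 10.0
tcp_pos: [514.0, -241.4, 107.3]
orientation: [0.0, 0.928, 0.372, 0.0]
force: [0.4, 0.1, 0.3]
grip_width: 14.1
```

Run:
```python
from h import *
s=env.read_state();print(s['time_s'],s['tcp_pos'],s['force'],s['ft_torque'],s['grip_width']); q=s['orientation']; print(q,'yhead',np.degrees(2*np.arctan2(q[2],q[1]))-90)
```

```text
10.0 [ 514.0402098  -241.39244281  107.33460479] [0.43928095 0.11927464 0.25948841] [-0.02746605 -0.03750631 -0.04125299] 14.069021678263748
[4.90178786e-04 9.28334472e-01 3.71745581e-01 3.01919800e-04] yhead -46.3533681025716
```

>>> carry_out --hand '[-1,-1,-1,-1,-1]' --pt "0 0 0" --pt "0 0 0" --pt "0 0 0" --pt "0 0 0" --pt "0 0 0" --turn '[0,0,0,0,0]'

```text
time_s: 10.5
tcp_pos: [513.3, -240.7, 107.2]
orientation: [-0.001, 0.928, 0.372, -0.0]
force: [-4.3, 2.1, 6.0]
grip_width: 9.7
```

Run:
```python
from h import *
s=env.read_state();print(s['time_s'],s['tcp_pos'],s['force'],s['ft_torque'],s['grip_width']); q=s['orientation']; print(q,'yhead',np.degrees(2*np.arctan2(q[2],q[1]))-90)
```

```text
10.5 [ 513.33806392 -240.68632586  107.23474655] [-4.25889056  2.08353168  6.02580195] [ 0.45934927  0.59627939 -0.02542577] 9.716803728359913
[-5.41324573e-04  9.28296445e-01  3.71840469e-01 -2.88099317e-04] yhead -46.34165414390121
```

>>> carry_out --hand '[-1,-1,-1,-1,-1]' --pt "0 -0.1 0" --pt "0 0 0" --pt "0 0 0" --pt "0 0 0" --pt "0 0 0" --turn '[0,0.06,0.1,0.1,0.1]'

```text
time_s: 11.0
tcp_pos: [513.3, -240.6, 107.2]
orientation: [0.0, 0.98, 0.198, 0.0]
force: [-1.5, 1.3, 3.1]
grip_width: 9.8
```

```bash
cat > st.py <<'E'
from h import *
s=env.read_state();print(s['time_s'],s['tcp_pos'].round(1),s['force'].round(1),s['ft_torque'].round(3),round(s['grip_width'],1),'q6',s['qpos'][5].round(3),'dq',s['qvel'][5].round(3)); q=s['orientation']; y=2*np.arctan2(q[2],q[1])-np.pi/2
print('theta~',((-np.radians(96.3)-(y+np.pi/2))%np.pi).round(3),'tilt',(q[0],q[3]), 'Fxtool,Fytool', s['force'][:2]@[-np.sin(y),np.cos(y)], s['force'][:2]@[np.cos(y),np.sin(y)])
E
python3 st.py
```

```text
11.0 [ 513.3 -240.6  107.2] [-1.5  1.3  3.1] [0.192 0.198 0.057] 9.8 q6 0.525 dq 0.992
theta~ 1.063 tilt (np.float64(0.0003466022119016102), np.float64(0.0002785522676834669)) Fxtool,Fytool -0.8546543872037374 -1.7813047167266887
```

Turning cleanly. I'll keep going.

>>> carry_out --hand '[-1,-1,-1,-1,-1]' --pt "0 0 0" --pt "0 0 0" --pt "0 0 0" --pt "0 0 0" --pt "0 0 0" --turn '[0.1,0.1,0.1,0.1,0.1]'

```text
time_s: 11.5
tcp_pos: [513.3, -240.6, 107.2]
orientation: [0.0, 0.999, -0.051, 0.0]
force: [-1.3, 0.9, 3.6]
grip_width: 9.5
```

>>> carry_out --hand '[-1,-1,-1,-1,-1]' --pt "0 0 0" --pt "0 0 0" --pt "0 0 0" --pt "0 0 0" --pt "0 0 0" --turn '[0.1,0.1,0.1,0.1,0.1]'

```text
time_s: 12.0
tcp_pos: [513.3, -240.5, 107.2]
orientation: [0.0, 0.955, -0.297, 0.0]
force: [-1.6, 1.3, 4.1]
grip_width: 9.6
```

```bash
python3 st.py
```

```text
12.0 [ 513.3 -240.5  107.2] [-1.6  1.3  4.1] [0.295 0.189 0.074] 9.6 q6 1.525 dq 0.992
theta~ 2.063 tilt (np.float64(0.00010970948407374654), np.float64(0.00040481234002776864)) Fxtool,Fytool -2.032649652575607 -0.1640402952694209
```

>>> carry_out --hand '[-1,-1,-1,-1,-1]' --pt "0 0 0" --pt "0 0 0" --pt "0 0 0" --pt "0 0 0" --pt "0 0 0" --turn '[0.1,0.1,0.1,0.1,0.1]'

```text
time_s: 12.5
tcp_pos: [513.3, -240.5, 107.3]
orientation: [-0.0, 0.852, -0.524, 0.0]
force: [0.2, 0.8, 3.3]
grip_width: 9.5
```

```bash
python3 st.py
```

```text
12.5 [ 513.3 -240.5  107.3] [0.2 0.8 3.3] [0.33  0.092 0.048] 9.5 q6 2.025 dq 0.991
theta~ 2.563 tilt (np.float64(-3.1314140417228245e-05), np.float64(0.0004688526132743681)) Fxtool,Fytool -0.6204682893642476 -0.5075165018655898
```

>>> carry_out --hand '[-1,-1,-1,-1,-1]' --pt "0 0 0" --pt "0 0 0" --pt "0 0 0" --pt "0 0 0" --pt "0 0 0" --turn '[0.1,0.1,0.1,0.05,0]'

```text
time_s: 13.0
tcp_pos: [513.3, -240.5, 107.2]
orientation: [-0.0, 0.749, -0.663, 0.0]
force: [-0.7, 1.7, 5.2]
grip_width: 9.6
```

```bash
python3 st.py
```

```text
13.0 [ 513.3 -240.5  107.2] [-0.7  1.7  5.2] [0.365 0.111 0.009] 9.6 q6 2.372 dq -0.052
theta~ 2.909 tilt (np.float64(-0.00014265536740010575), np.float64(0.00041805734565288495)) Fxtool,Fytool -1.7735739498275545 0.4453384844278795
```

>>> carry_out --hand '[-1,-1,-1,-1,-1]' --pt "0 0 0" --pt "0 0 0" --pt "0 0 0" --pt "0 0 0" --pt "0 0 0" --turn '[0.04,0.04,0.04,0,0]'

```text
time_s: 13.5
tcp_pos: [513.3, -240.5, 107.2]
orientation: [-0.0, 0.709, -0.705, 0.0]
force: [-0.6, 2.0, 6.4]
grip_width: 9.8
```

```bash
python3 st.py
```

```text
13.5 [ 513.3 -240.5  107.2] [-0.6  2.   6.4] [0.368 0.021 0.378] 9.8 q6 2.489 dq 0.001
theta~ 3.026 tilt (np.float64(-4.6033866952644376e-05), np.float64(0.00044286031529152515)) Fxtool,Fytool -2.0192517074535723 0.5684544977305238
```

>>> carry_out --hand '[-1,-1,-1,-1,-1]' --pt "0 0 0" --pt "0 0 0" --pt "0 0 0" --pt "0 0 0" --pt "0 0 0" --turn '[0.03,0.03,0,0,0]'

```text
time_s: 14.0
tcp_pos: [513.3, -240.7, 107.2]
orientation: [-0.0, -0.688, 0.726, -0.001]
force: [-0.8, 0.2, 5.3]
grip_width: 10.3
```

```bash
python3 st.py
```

```text
14.0 [ 513.3 -240.7  107.2] [-0.8  0.2  5.3] [0.255 0.104 0.658] 10.3 q6 2.549 dq -0.0
theta~ 3.086 tilt (np.float64(-8.149931753492315e-05), np.float64(-0.000500300606169803)) Fxtool,Fytool -0.1328022253029672 0.824891554133849
```

>>> carry_out --hand '[-1,-1,-1,-1,-1]' --pt "0 0 0" --pt "0 0 0" --pt "0 0 0" --pt "0 0 0" --pt "0 0 0" --turn '[-0.03,-0.03,-0.03,-0.01,0]'

```text
time_s: 14.5
tcp_pos: [513.3, -240.6, 107.2]
orientation: [-0.0, 0.723, -0.691, 0.0]
force: [-0.8, 2.2, 4.8]
grip_width: 9.4
```

```bash
python3 st.py
```

```text
14.5 [ 513.3 -240.6  107.2] [-0.8  2.2  4.8] [ 0.379  0.058 -0.01 ] 9.4 q6 2.449 dq 0.008
theta~ 2.987 tilt (np.float64(-0.000120575057610183), np.float64(0.00045653179680295807)) Fxtool,Fytool -2.271528283263628 0.664580167776637
```

>>> carry_out --hand '[-1,-1,-1,-1,-1]' --pt "0 0 0" --pt "0 0 0" --pt "0 0 0" --pt "0 0 0" --pt "0 0 0" --turn '[-0.06,-0.1,-0.1,-0.1,-0.1]'

```text
time_s: 15.0
tcp_pos: [513.4, -240.6, 107.2]
orientation: [-0.0, 0.862, -0.507, 0.0]
force: [-0.2, 0.7, 4.7]
grip_width: 9.7
```

>>> carry_out --hand '[-1,-1,-1,-1,-1]' --pt "0 0 0" --pt "0 0 0" --pt "0 0 0" --pt "0 0 0" --pt "0 0 0" --turn '[-0.1,-0.1,-0.1,-0.1,-0.1]'

```text
time_s: 15.5
tcp_pos: [513.4, -240.6, 107.2]
orientation: [0.0, 0.961, -0.278, 0.001]
force: [-1.1, 2.1, 5.7]
grip_width: 9.6
```

>>> carry_out --hand '[-1,-1,-1,-1,-1]' --pt "0 0 0" --pt "0 0 0" --pt "0 0 0" --pt "0 0 0" --pt "0 0 0" --turn '[-0.1,-0.1,-0.1,-0.1,-0.1]'

```text
time_s: 16.0
tcp_pos: [513.4, -240.6, 107.2]
orientation: [0.0, 1.0, -0.031, 0.001]
force: [-0.0, 1.4, 5.5]
grip_width: 9.9
```

>>> carry_out --hand '[-1,-1,-1,-1,-1]' --pt "0 0 0" --pt "0 0 0" --pt "0 0 0" --pt "0 0 0" --pt "0 0 0" --turn '[-0.06,-0.04,0,0,0]'

```text
time_s: 16.5
tcp_pos: [513.4, -240.6, 107.2]
orientation: [0.0, 1.0, 0.017, 0.001]
force: [0.3, 1.6, 5.5]
grip_width: 9.5
```

```bash
python3 st.py
python3 - <<'E'
from h import *
for n in('top','side'): grab(n,n+'5')
s=np.hstack([cv2.resize(cv2.imread('pics/top5.png')[180:260,220:320],None,fx=4,fy=4,interpolation=2),cv2.resize(cv2.imread('pics/side5.png')[160:240,240:340],None,fx=4,fy=4,interpolation=2)])
cv2.imwrite('pics/m5.png',s)
E
```

```text
16.5 [ 513.4 -240.6  107.2] [0.3 1.6 5.5] [0.292 0.107 0.019] 9.5 q6 0.889 dq 0.001
theta~ 1.427 tilt (np.float64(0.00017696393385837808), np.float64(0.0005003197243464691)) Fxtool,Fytool 0.33267819136771615 -1.554160335685216
```

View pics/m5.png

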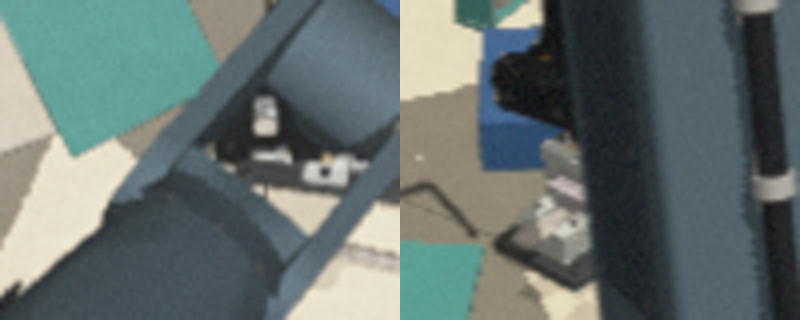

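Run:
```python
from h import *
s=np.hstack([cv2.resize(cv2.imread(f'pics/side{k}.png')[195:235,255:295],None,fx=10,fy=10,interpolation=2) for k in(3,5)])
cv2.imwrite('pics/m5b.png',s)
```

```text
(no output)
```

View pics/m5b.png

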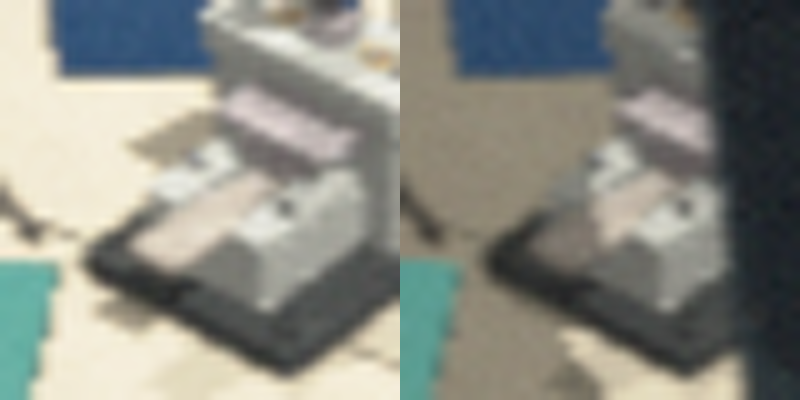

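The specimen end is unchanged, at about (135,245) in both crops; in the second it is only in shadow. The grip and the screw are at rest, so I'm handing in the job.

Run:
```python
from h import *
print(order.finish_job())
```

```text
the job is handed in; nothing more can be done
None
```

The specimen is home against the end stop, the wing screw was seated and backed off a quarter turn, and the gripper is still holding it. I handed the job in at 16.5 s; no verdict is reported, so this rests on my own checks.

- **Specimen:** I pushed it in with shut fingers until the force rose to 11 N against the stop. Contact then put its end at about x = -91 mm in the guide's frame and the top view at about -88 mm. The side view, from rougher pixel picks, gave -84 to -85 mm, outside the ±4 mm band. The drawn home outline in that view matched to within about 1 pixel, so I went on. The specimen looked unmoved in the last side picture.
- **Seating the screw:** I gripped the wings at about 0.70 rad and turned them clockwise until the torque rose to 0.66 N m against the stop. I could not measure the force of the pad on the specimen directly.
- **Backing off:** I turned it back about 1.56 rad from where the torque had unwound. The screw angle estimated from the tool's heading is 1.43 rad (target 1.43). The screw is at rest with about 0.02 N m of torque and the jaws at 9.5 mm. The grasp point is about 5 mm from the grip point.
- **Not checked:** the arm hid the wings in the last pictures, so the final angle comes from the tool's heading and torque alone. I did not measure the spanner, caliper or spare specimen again; the arm passed only above the first two and never near the spare specimen.

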